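# Set up the wicking station for egg candles

## Task

Set up the wicking station: mount the wick spool on its upright spindle, then slide the orange guide plate down between the aluminium card guides until it is fully seated, and stand every egg candle from the kit tray upright in its own brass ring cup on the rack. The eggs may be done at any time. Leave the other things on the table where they are.

Things in the scene. Friction and masses are not known exactly. Their poses are not given: they have to be found in the camera images.
- egg_0_mid (a point): ivory egg candle, 44 mm across, 60 mm high plus 7 mm of wick on the pointed top, 90 g. Its lower part is a ball of 22 mm radius, weighted, so it tends to right itself. This point is that ball's centre: on the axis at the widest place, 22 mm above the lowest point; z runs up to the wick. Two to four eggs are present, each upright in a nest of the kit tray at the start, this point 49 mm above the table.
- cup_0_mouth (a point): centre of the mouth of one of the rack's four identical brass ring cups, level with its rim, 40 mm above the table; 32 mm across inside, 38 mm outside. A seated egg rests on the rim with its widest place about 15 mm above this point. Axes are those of the rack: x, y along the sides of the square of cups, z up.
- egg_1_mid (a point): sage green egg candle, 44 mm across, 60 mm high plus 7 mm of wick on the pointed top, 90 g. Its lower part is a ball of 22 mm radius, weighted, so it tends to right itself. This point is that ball's centre: on the axis at the widest place, 22 mm above the lowest point; z runs up to the wick. Two to four eggs are present, each upright in a nest of the kit tray at the start, this point 49 mm above the table.
- cup_1_mouth (a point): centre of the mouth of one of the rack's four identical brass ring cups, level with its rim, 40 mm above the table; 32 mm across inside, 38 mm outside. A seated egg rests on the rim with its widest place about 15 mm above this point. Axes are those of the rack: x, y along the sides of the square of cups, z up.
- egg_2_mid (a point): terracotta pink egg candle, 44 mm across, 60 mm high plus 7 mm of wick on the pointed top, 90 g. Its lower part is a ball of 22 mm radius, weighted, so it tends to right itself. This point is that ball's centre: on the axis at the widest place, 22 mm above the lowest point; z runs up to the wick. Two to four eggs are present, each upright in a nest of the kit tray at the start, this point 49 mm above the table.
- cup_2_mouth (a point): centre of the mouth of one of the rack's four identical brass ring cups, level with its rim, 40 mm above the table; 32 mm across inside, 38 mm outside. A seated egg rests on the rim with its widest place about 15 mm above this point. Axes are those of the rack: x, y along the sides of the square of cups, z up.
- egg_3_mid (a point): grey blue egg candle, 44 mm across, 60 mm high plus 7 mm of wick on the pointed top, 90 g. Its lower part is a ball of 22 mm radius, weighted, so it tends to right itself. This point is that ball's centre: on the axis at the widest place, 22 mm above the lowest point; z runs up to the wick. Two to four eggs are present, each upright in a nest of the kit tray at the start, this point 49 mm above the table.
- cup_3_mouth (a point): centre of the mouth of one of the rack's four identical brass ring cups, level with its rim, 40 mm above the table; 32 mm across inside, 38 mm outside. A seated egg rests on the rim with its widest place about 15 mm above this point. Axes are those of the rack: x, y along the sides of the square of cups, z up.
- rack: fixed wooden board 140 x 140 x 12 mm with the four brass cups, in a square 72 mm apart. Origin: under its centre, on the table; x and y along its sides, z up. The rack stands at one side of the work, left or right, and the kit tray at the other.
- kit: fixed grey tray 12 mm thick, 178 mm (x) by 140 mm (y), with four black nests for eggs in a square 72 mm apart round its origin (rims 34 mm above the table, 38 mm across), and a slot for the guide plate along y at x = -95 mm, its rails up to 34 mm above the table. Origin on the table, z up.
- spool_mid (a point): cream wick spool with wooden end faces: a plain cylinder 52 mm across and 50 mm high with a 22 mm bore right through it, about 100 g, standing on its flat end on the table. This point is its centre, half-way up; z is the axis of the bore. Either end may go down.
- spindle_foot (a point): foot of the fixed upright steel spindle on its white round foot (64 mm across, 12 mm high): on its axis, on top of the 40 mm disc on which the spool rests, 15 mm above the table. The spindle is 16 mm thick and reaches 65 mm above this point; the last 13 mm taper to 6 mm. A mounted spool has its centre 25 mm above this point. z up.
- plate_grip (a point): centre of the black grip bar (12 mm thick along x, 44 mm along y, 20 mm high) on the top edge of the orange guide plate: 5 mm thick (x), 80 mm wide (y), 60 mm high below the bar; this point is 70 mm above its lower edge; z up, 60 g. Either face may look forward. At first it stands loosely, leaning a little, in the kit tray's slot, lower edge 12 mm above the table; it lifts straight out.
- guide_seat (a point): seat of the plate: bottom centre between the two fixed aluminium card guides on their white base (36 x 120 mm), 12 mm above the table. The guides stand either side along y; grooves 8 mm wide (x), their backs 42.5 mm from this point, 40 mm high, with flared mouths up to 48 mm above this point. A seated plate has its lower edge here, its grip 70 mm above, and its y along this y (either way round). z up.
- tumbler: glass candle tumbler, 58 mm across, 50 mm high, at the back left; origin at the centre of its underside. Not to be disturbed.
- jar: amber jar, 64 mm across, 85 mm high, at the far left of the work; origin at the centre of its underside. Not to be disturbed.
- lid: gold-coloured tin lid, 62 mm across, 12 mm high, behind the work; origin at the centre of its underside. Not to be disturbed.
- box: small blue card box, 44 x 75 x 34 mm, behind the work; origin at the centre of its underside. Not to be disturbed.
- glass_0: one of the white and grey candle glasses that stand fixed on the table among the work: 96 mm across, 85 mm high. Origin: centre of its underside. An obstacle, not to be handled.
- glass_1: one of the white and grey candle glasses that stand fixed on the table among the work: 92 mm across, 110 mm high. Origin: centre of its underside. An obstacle, not to be handled.
- glass_2: one of the white and grey candle glasses that stand fixed on the table among the work: 84 mm across, 78 mm high. Origin: centre of its underside. An obstacle, not to be handled.
- glass_3: one of the white and grey candle glasses that stand fixed on the table among the work: 72 mm across, 80 mm high. Origin: centre of its underside. An obstacle, not to be handled.
- glass_4: one of the white and grey candle glasses that stand fixed on the table among the work: 100 mm across, 90 mm high. Origin: centre of its underside. An obstacle, not to be handled.

How it is judged:
By the outcome, as a careful person would: the job done as asked, in the order asked, and still so for the second after the job is handed in, with the robot touching nothing.
Of egg_0, egg_1, egg_2, egg_3 only 2 to 4 are there at a start; the rules pass over those that are not, and their reading is None.
At some moment in a run one of spool may be knocked a few centimetres aside while the robot is not near it.
It also fails if it takes over 210 s, if anything falls off the work surface, if the arm or the gripper's body presses on something with over 40 N, if the wrist force passes 120 N, or if a joint passes its speed limit or range.

## Robot

A 6-joint arm with a two-finger parallel gripper is mounted at the origin on a cart in front of the work surface, level with it; the furniture and walls round the work are solid. World frame = base frame: x ahead of the robot, y to its left, z up, the work surface at z = 0. Lengths are in mm, angles in degrees, forces in N, time in s.
With the tool pointing down it reaches from about 350 to 950 mm from the base axis. Payload 17.4 kg.
Tool frame: the origin (TCP) lies on the mounting face of the last link; the fingertips stand 186 mm ahead of it and the grasp point (between the pads) lies 167 mm ahead of it; z points along the fingers, y is the line along which they close (so a half turn about z gives the same grasp; the last joint's range is limited). The gripper opens to 93 mm and grips with 3 to 60 N. Pads are 15 mm wide; open, the fingers measure 128 mm over their backs; the gripper's body (75 mm by 188 mm) begins 65 mm behind the grasp point.
Start: joints at [-76.708, 6.646, 82.598, -0, 90.757, -2.166], TCP at [179.904, -650.591, 404.746] pointing down, gripper open.
Joint ranges: [-162.19, 162.19], [-47.58, 125.68], [4.15, 143.07], [-65.23, 245.23], [0.69, 171.88], [-170.13, 170.13]. Speed limits (degrees/s): [108.29, 108.29, 127.2, 180, 180, 180].

## Interface

Orientations are given as a 3x3 rotation matrix whose columns are the frame's x, y, z axes.
In Python, from rig import robot, viewer, job_done gives the robot as it stands.
- The arm moves only by the shell command python3 -m crank 'ROWS' [FORCE]. ROWS is JSON, a list of rows, each an object with "translation": the shift along the tool's x, y, z in cm, a list of three; "dr": the turn, a rotation vector about the tool's x, y, z in rad, a list of three; "hand": the opening, from 0 (shut) to 1 (fully open). In form: [{"translation": [x, y, z], "dr": [ax, ay, az], "hand": hand}, ...]. A call has 1 to 20 rows; each row is the pose to reach, as a shift and turn from the pose commanded when the call began, along the tool's axes at that moment; what a row does not reach only later rows make up. A row lasts 1/8 s, in which the tool goes at most 62.5 mm and 10.7 degrees, less where a joint would pass 70% of its speed; a pose out of reach is approached as far as the arm can. A call with a gripper value outside its range is refused whole. The fingers move at their own pace and stop on an object; FORCE is the grip in N (left out, the last holds). Time passes only in rows, so rows that repeat a pose let the fingers close. It gives the time, the measured TCP pose, the force, the opening and the grip force at its end, in the units of the state.
- robot.observe(): the state, without advancing time (a new reading comes with each control period).
- viewer.read_camera(name): name is "scene" or "top" or "wrist"; returns a dict with "color" (384x512x3 uint8, blue, green, red), "mtx" (3x3 intrinsics, pixels), "eye" and "attitude" of the camera in the world; the wrist camera has in their place "T_tool_cam" (4x4, takes a point from camera to tool coordinates, whose origin is the TCP and whose axes are the flange's). Camera axes: x right, y down, z forward; pixel columns grow to the right and rows downward; lengths in mm; the calibration is good to about 2 mm. A picture is of the moment at which its call begins: read the wrist's pose just before it. There is no depth.
- job_done(): hands the job in; it is judged then, once.
Trained networks look in the newest picture that a camera, given by its name, has taken for a name from the list of things; names that differ only in an ending like _2 or _b are one class to them, and where a whole thing is asked for, a point or a joint stands for the part that bears it (a point fixed in the world has none). Each returns a list of dicts, best first, with "conf" (0 to 1); they miss things now and then, are a little off and sometimes report something else, mostly with a low value. They report only what shows in the picture. A call takes as long as a camera call.
- viewer.regions_of(camera, query): "region" (384x512 bool, what is visible of it) and "box" ([left, top, width, height] in pixels, round what is visible of it).
- viewer.landmark_of(camera, query): "uv" ([column, row] in pixels: a listed point, or the origin of a listed thing).
The state is a dict: "time_s": time; "joint_pos": joint angles; "qvel": joint speeds; "effort": joint torques, N m; "eef_pos": TCP position; "orientation": TCP orientation; "ft_force": force on the tool from outside, world axes, zero at the start; "torque": the same for the moment, N m; "opening": opening from 0.0 (shut) to 1.0 (fully open); "grasp_force": force on a finger pad.
Only numpy, scipy, OpenCV 4.12 (cv2) and the standard library are available. Lean on these libraries where they do the work, as an engineer would, in place of code of your own. Each camera call takes 0.05 s, during which the arm holds its last target. There are 200 camera calls.

## Working session

There is one attempt and no reset: what is moved stays moved. The work goes in short steps, Python scripts to look and compute and a shell command to move; the robot and the scene stay as the last step left them, time stands still between calls to the robot, and variables do not carry over. Pictures are saved under pics/ and viewed, at most 14 in all, crops included, and the job is handed in when it is done.

```bash
ls; mkdir -p pics
cat > h.py <<'E'
import numpy as np, cv2
from rig import robot, viewer
def cam(name):
    s=robot.observe(); c=viewer.read_camera(name)
    if name=='wrist':
        R=np.array(s['orientation']);p=np.array(s['eef_pos']);T=np.array(c['T_tool_cam'])
        return c,R@T[:3,:3],R@T[:3,3]+p
    return c,np.array(c['attitude']),np.array(c['eye'])
def at_z(c,R,e,uv,z):
    d=R@np.linalg.solve(np.array(c['mtx']),[uv[0],uv[1],1]); return e+d*(z-e[2])/d[2]
def proj(c,R,e,p):
    q=np.array(c['mtx'])@(R.T@(np.array(p)-e)); return q[:2]/q[2]
E
python3 - <<'E'
from h import *
for n in ['scene','top']:
    c,R,e=cam(n); cv2.imwrite(f'pics/{n}0.png',c['color']); print(n,c['mtx'],e.round(),R.round(2).tolist())
    for q,z in [('egg_0_mid',49),('egg_1_mid',49),('egg_2_mid',49),('egg_3_mid',49),('cup_0_mouth',40),('rack',0),('kit',0),('spool_mid',25),('spindle_foot',15),('plate_grip',82),('guide_seat',12),('glass_0',0),('jar',0),('tumbler',0)]:
        try:
            for d in viewer.landmark_of(n,q)[:6]:
                if d['conf']>.2: print(q,round(d['conf'],2),np.round(d['uv']),at_z(c,R,e,d['uv'],z).round(1))
        except Exception as x: print(q,x)
print(robot.observe())
E
```

```text
pics
scene [[395.99381053   0.         261.96890267]
 [  0.         395.99381053 182.23887887]
 [  0.           0.           1.        ]] [ 89. 728. 715.] [[-0.75, -0.39, 0.53], [-0.66, 0.47, -0.59], [-0.02, -0.79, -0.61]]
egg_0_mid 0.59 [257. 248.] [513.6 276.4  49. ]
egg_1_mid 0.68 [233. 265.] [521.6 347.6  49. ]
egg_3_mid 0.74 [236. 230.] [591.  264.1  49. ]
egg_3_mid 0.53 [235. 266.] [517.2 345.   49. ]
cup_0_mouth 0.81 [362. 163.] [ 507.2 -185.2   40. ]
rack 0.83 [351. 162.] [ 561.6 -219.9    0. ]
kit 0.75 [239. 261.] [550.2 301.4   0. ]
spool_mid 0.6 [215. 298.] [503.3 421.2  25. ]
spool_mid 0.33 [336. 208.] [463.   21.4  25. ]
spindle_foot 0.74 [337. 211.] [461.4  17.7  15. ]
plate_grip 0.83 [260. 259.] [468.1 316.9  82. ]
guide_seat 0.72 [343. 192.] [495.3 -63.4  12. ]
guide_seat 0.43 [264. 261.] [498.5 271.2  12. ]
glass_0 0.34 [175. 248.] [699.1 370.9   0. ]
jar 0.61 [151. 286.] [651.5 479.2   0. ]
jar 0.56 [340. 156.] [ 607.7 -227.3    0. ]
tumbler 0.91 [174. 249.] [698.7 374.    0. ]
top [[350.56225102   0.         260.25060864]
 [  0.         350.56225102 183.74989267]
 
[... 1039 characters left out ...]
        9.07579637e+01, -2.16843462e+00]), 'qvel': array([ 0.13670707,  0.00642136,  0.03960823, -0.01016457, -0.04331148,
        0.02583005]), 'effort': array([-1.39474255e-04, -7.21008039e+01, -6.22753429e+01,  7.79535575e-02,
        1.83810177e-02,  2.22681820e-07]), 'eef_pos': array([ 179.90319814, -650.58999934,  404.75864881]), 'orientation': array([[ 9.63813719e-01,  2.66576658e-01,  1.03796496e-05],
       [ 2.66576658e-01, -9.63813719e-01,  1.56997053e-05],
       [ 1.41892237e-05, -1.23646190e-05, -1.00000000e+00]]), 'ft_force': array([0.06187826, 0.11246271, 0.65196992]), 'torque': array([-0.05550715, -0.0187765 ,  0.02114836]), 'grasp_force': 0.0, 'opening': 0.9991229635284467}
```

Run:
```python
import cv2
for n in ['scene','top']:
    i=cv2.imread(f'pics/{n}0.png')
    if n=='top': i=i[120:300,100:420]; i=cv2.resize(i,(800,450),interpolation=cv2.INTER_CUBIC)
    else: i=cv2.resize(i,(800,600),interpolation=cv2.INTER_CUBIC)
    cv2.imwrite(f'pics/{n}0b.png',i)
```

```text
(no output)
```

View pics/scene0b.png

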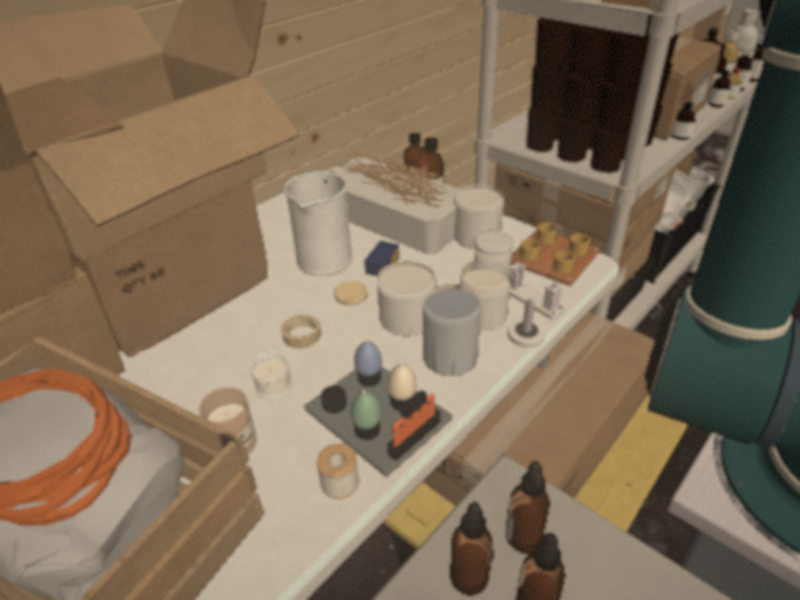

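View pics/top0b.png

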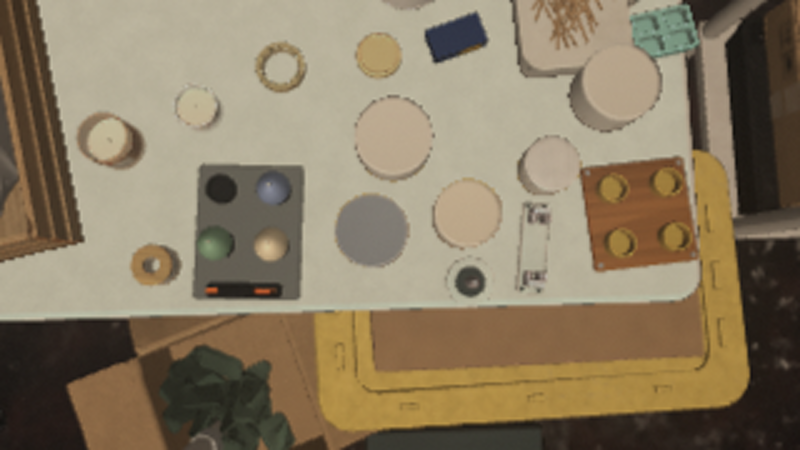

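```bash
python3 -m crank '[{"translation":[43.6,-45,0],"dr":[0,0,0.27],"hand":1},{"translation":[43.6,-45,0],"dr":[0,0,0.27],"hand":1},{"translation":[43.6,-45,0],"dr":[0,0,0.27],"hand":1},{"translation":[43.6,-45,0],"dr":[0,0,0.27],"hand":1},{"translation":[43.6,-45,0],"dr":[0,0,0.27],"hand":1},{"translation":[43.6,-45,0],"dr":[0,0,0.27],"hand":1},{"translation":[43.6,-45,0],"dr":[0,0,0.27],"hand":1},{"translation":[43.6,-45,0],"dr":[0,0,0.27],"hand":1},{"translation":[43.6,-45,0],"dr":[0,0,0.27],"hand":1},{"translation":[43.6,-45,0],"dr":[0,0,0.27],"hand":1},{"translation":[43.6,-45,0],"dr":[0,0,0.27],"hand":1},{"translation":[43.6,-45,0],"dr":[0,0,0.27],"hand":1},{"translation":[43.6,-45,0],"dr":[0,0,0.27],"hand":1}]' 20
cat >> h.py <<'E'
def rz(a): a=np.radians(a); return np.array([[np.cos(a),np.sin(a),0],[np.sin(a),-np.cos(a),0],[0,0,-1]])
def go(p,a,cur=None):
    """shift (cm) and turn for grasp point p (world mm), tool x axis at angle a deg, pointing down"""
    from scipy.spatial.transform import Rotation as Q
    s=robot.observe();R=np.array(s['orientation']);t=np.array(s['eef_pos'])
    d=R.T@(np.array(p)+[0,0,167]-t)/10
    print('go',d.round(2).tolist(),Q.from_matrix(R.T@rz(a)).as_rotvec().round(3).tolist(),'rows>=',np.ceil(np.linalg.norm(d)/6.25))
def look(n,qs,save=None,th=.2):
    c,R,e=cam(n)
    if save: cv2.imwrite('pics/'+save,cv2.resize(c['color'],(768,576)))
    for q,z in qs:
        for d in viewer.landmark_of(n,q)[:6]:
            if d['conf']>th: print(n,q,round(d['conf'],2),np.round(d['uv']),at_z(c,R,e,d['uv'],z).round(1))
    return c,R,e
E
python3 - <<'E'
from h import *
c,R,e=look('wrist',[('spindle_foot',15),('guide_seat',12),('cup_0_mouth',40),('rack',0)],'w1.png')
print(e,c['T_tool_cam'],robot.observe()['eef_pos'])
E
```

```text
time_s: 3.12
eef_pos: [479.8, -101.8, 404.8]
orientation: [[1.0, -0.002, 0.0], [-0.002, -1.0, -0.0], [0.0, 0.0, -1.0]]
ft_force: [-0.7, -0.8, 0.4]
opening: 1.002
grasp_force: 0.0
wrist spindle_foot 0.63 [160. 181.] [463.4  14.   15. ]
wrist guide_seat 0.67 [231. 147.] [504.7 -72.8  12. ]
wrist cup_0_mouth 0.69 [328. 147.] [ 508.1 -182.5   40. ]
wrist cup_0_mouth 0.5 [353. 109.] [ 548.9 -205.6   40. ]
wrist rack 0.87 [351. 107.] [ 550. -216.    0.]
[ 558.59037643 -101.83068826  385.53491132] [[ 1.01817029e-04 -9.59770425e-01 -2.80785899e-01  7.88215287e+01]
 [ 9.99999925e-01  2.02586020e-04 -3.29856483e-04 -8.32036540e-02]
 [ 3.73469795e-04 -2.80785845e-01  9.59770374e-01  1.92946461e+01]
 [ 0.00000000e+00  0.00000000e+00  0.00000000e+00  1.00000000e+00]] [ 479.94068232 -101.33298868  404.80523593]
```

View pics/w1.png

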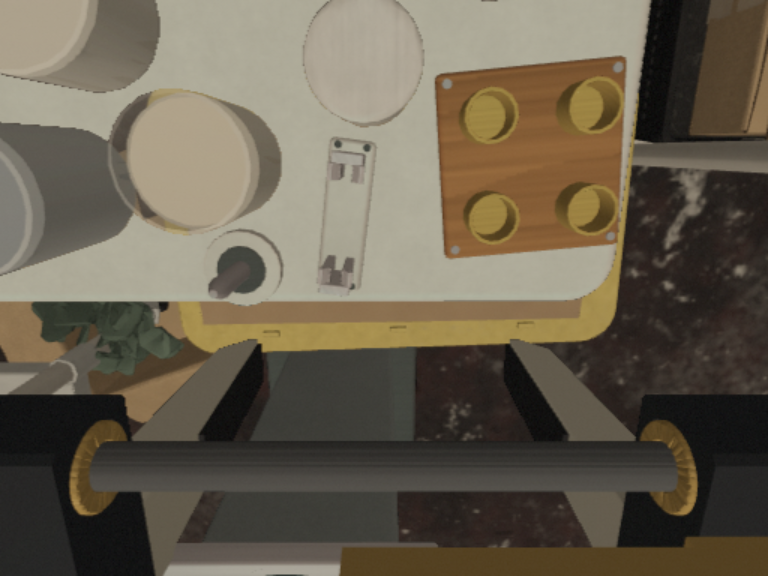

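Run:
```python
from h import *
c,R,e=cam('wrist')
P=lambda u,v,z:at_z(c,R,e,(u/1.5,v/1.5),z)
a=P(353.5,138,12);b=P(339.5,294,12); print('guide ends',a,b,(a+b)/2,np.degrees(np.arctan2(*(b-a)[1::-1])))
for w in [(331,138),(375,142),(320,291),(359,295)]: print(P(*w,12).round(1))
for w in [(491,114),(597,105),(493,216),(591,209)]: print('cup',P(*w,40).round(1))
print('foot disc',P(243,268,12))
c,R,e=cam('top')
for w in [(536,203),(530,291)]: print('top guide',at_z(c,R,e,(100+w[0]*.4,120+w[1]*.4),12))
go([430,400,240],0)
```

```text
guide ends [567.33733718 -79.05213622  12.        ] [443.80358592 -65.09084569  12.        ] [505.57046155 -72.07149095  12.        ] 173.55201977887856
[567.4 -62.   12. ]
[564.4 -95.3  12. ]
[446.4 -49.   12. ]
[442.9 -81.3  12. ]
cup [ 582.4 -176.    40. ]
cup [ 588.1 -248.5   40. ]
cup [ 512.1 -181.9   40. ]
cup [ 517.1 -253.1   40. ]
foot disc [466.14056522  13.19681419  12.        ]
top guide [566.39851634 -81.07409762  12.        ]
top guide [450.85970236 -67.5945502   12.        ]
go [-5.05, -50.1, -0.22] [0.0, -0.0, -0.001] rows>= 9.0
```

```bash
python3 -m crank '[{"translation":[-5,-50.1,0],"dr":[0,0,0],"hand":1},{"translation":[-5,-50.1,0],"dr":[0,0,0],"hand":1},{"translation":[-5,-50.1,0],"dr":[0,0,0],"hand":1},{"translation":[-5,-50.1,0],"dr":[0,0,0],"hand":1},{"translation":[-5,-50.1,0],"dr":[0,0,0],"hand":1},{"translation":[-5,-50.1,0],"dr":[0,0,0],"hand":1},{"translation":[-5,-50.1,0],"dr":[0,0,0],"hand":1},{"translation":[-5,-50.1,0],"dr":[0,0,0],"hand":1},{"translation":[-5,-50.1,0],"dr":[0,0,0],"hand":1},{"translation":[-5,-50.1,0],"dr":[0,0,0],"hand":1},{"translation":[-5,-50.1,0],"dr":[0,0,0],"hand":1}]'
python3 - <<'E'
from h import *
c,R,e=look('wrist',[('spool_mid',25),('plate_grip',82),('kit',0),('egg_0_mid',49),('egg_1_mid',49),('egg_3_mid',49)],'w2.png')
r=viewer.regions_of('wrist','spool_mid')
if r: print(r[0]['box'],r[0]['conf'])
E
```

```text
time_s: 4.85
eef_pos: [430.6, 399.2, 405.0]
orientation: [[1.0, -0.001, 0.0], [-0.001, -1.0, 0.0], [0.0, -0.0, -1.0]]
ft_force: [0.1, 0.1, 0.5]
opening: 1.0
grasp_force: 0.0
wrist spool_mid 0.67 [234. 108.] [501.2 422.7  25. ]
wrist plate_grip 0.56 [349. 149.] [463.5 308.1  82. ]
wrist kit 0.84 [337.  57.] [556.2 306.2   0. ]
wrist egg_0_mid 0.79 [380.  89.] [519.6 272.2  49. ]
wrist egg_1_mid 0.87 [314.  87.] [521.6 339.1  49. ]
wrist egg_3_mid 0.69 [396.  10.] [591.6 264.9  49. ]
[208.5, 85.2, 52.4, 49.5] 0.84
```

View pics/w2.png

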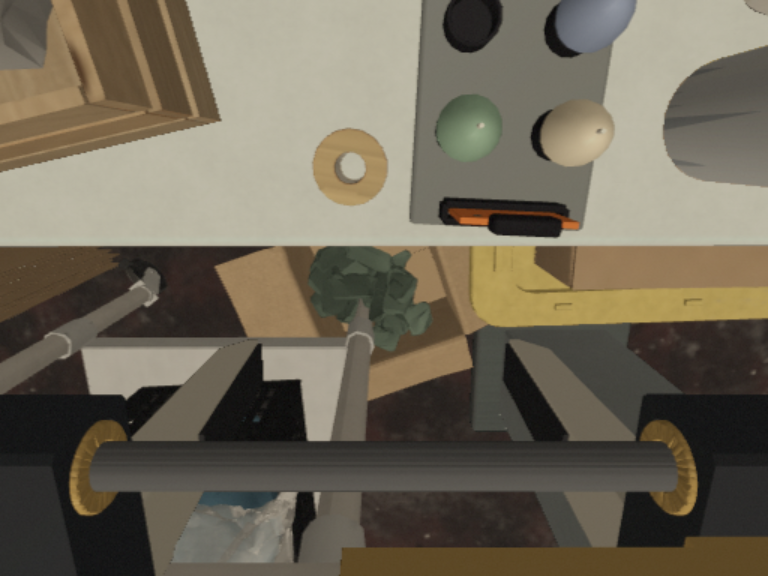

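Run:
```python
from h import *
c,R,e=cam('wrist')
p=at_z(c,R,e,(350/1.5,166.5/1.5),50);print(p, at_z(c,R,e,(349/1.5,167/1.5),50))
print('bar',at_z(c,R,e,(526/1.5,225/1.5),92))
c,R,e=look('top',[('spool_mid',25)])
go([p[0],p[1],80],0)
```

```text
[498.09674745 423.00425917  50.        ] [497.7619509  423.70254561  50.        ]
bar [463.95617485 310.69327081  92.        ]
top spool_mid 0.49 [160. 223.] [507.4 426.   25. ]
go [6.78, -2.27, 15.78] [-0.0, 0.0, -0.0] rows>= 3.0
```

```bash
python3 -m crank '[{"translation":[6.8,-2.3,8],"dr":[0,0,0],"hand":0.75},{"translation":[6.8,-2.3,8],"dr":[0,0,0],"hand":0.75},{"translation":[6.8,-2.3,14],"dr":[0,0,0],"hand":0.75},{"translation":[6.8,-2.3,14],"dr":[0,0,0],"hand":0.75}]'
python3 - <<'E'
from h import *
c,R,e=look('wrist',[('spool_mid',25)],'w3.png')
go([498.5,423,35],0)
E
```

```text
time_s: 5.9
eef_pos: [497.7, 422.8, 260.1]
orientation: [[1.0, -0.0, -0.006], [-0.0, -1.0, -0.005], [-0.006, 0.005, -1.0]]
ft_force: [-0.1, -0.7, 0.2]
opening: 0.75
grasp_force: 0.0
wrist spool_mid 0.7 [254. 210.] [497.8 422.8  25. ]
go [0.01, 0.06, 6.45] [-0.0, -0.001, -0.0] rows>= 2.0
```

View pics/w3.png

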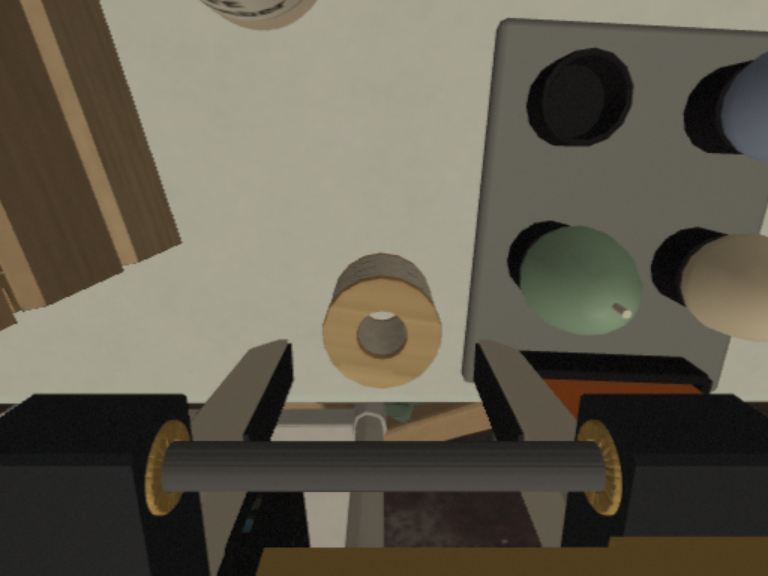

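```bash
python3 -m crank '[{"translation":[0,0.05,3],"dr":[0,0,0],"hand":0.75},{"translation":[0,0.05,6.1],"dr":[0,0,0],"hand":0.75},{"translation":[0,0.05,6.1],"dr":[0,0,0],"hand":0.75},{"translation":[0,0.05,6.1],"dr":[0,0,0],"hand":0.4},{"translation":[0,0.05,6.1],"dr":[0,0,0],"hand":0.4},{"translation":[0,0.05,6.1],"dr":[0,0,0],"hand":0.4},{"translation":[0,0.05,6.1],"dr":[0,0,0],"hand":0.4},{"translation":[0,0.05,0],"dr":[0,0,0],"hand":0.4},{"translation":[0,0.05,-6],"dr":[0,0,0],"hand":0.4},{"translation":[0,0.05,-11],"dr":[0,0,0],"hand":0.4},{"translation":[0,0.05,-11],"dr":[0,0,0],"hand":0.4}]' 25
python3 - <<'E'
from h import *
go([466,14,160],0)
E
```

```text
time_s: 7.38
eef_pos: [498.3, 422.9, 380.6]
orientation: [[1.0, -0.0, 0.006], [-0.0, -1.0, 0.005], [0.006, -0.005, -1.0]]
ft_force: [-0.6, 0.1, -1.2]
opening: 0.554
grasp_force: 25.0
go [-3.26, 40.91, 5.14] [-0.005, -0.006, -0.0] rows>= 7.0
```

```bash
python3 -m crank '[{"translation":[-3.25,40.9,0],"dr":[0,0,0],"hand":0.4},{"translation":[-3.25,40.9,0],"dr":[0,0,0],"hand":0.4},{"translation":[-3.25,40.9,0],"dr":[0,0,0],"hand":0.4},{"translation":[-3.25,40.9,0],"dr":[0,0,0],"hand":0.4},{"translation":[-3.25,40.9,0],"dr":[0,0,0],"hand":0.4},{"translation":[-3.25,40.9,0],"dr":[0,0,0],"hand":0.4},{"translation":[-3.25,40.9,0],"dr":[0,0,0],"hand":0.4},{"translation":[-3.25,40.9,5],"dr":[0,0,0],"hand":0.4},{"translation":[-3.25,40.9,5],"dr":[0,0,0],"hand":0.4}]' 25
python3 - <<'E'
from h import *
c,R,e=look('wrist',[('spindle_foot',15),('spool_mid',147)],'w4.png')
go([466,14,160],0)
E
```

```text
time_s: 8.5
eef_pos: [464.9, 13.5, 321.6]
orientation: [[1.0, -0.001, -0.006], [-0.001, -1.0, 0.0], [-0.006, -0.0, -1.0]]
ft_force: [-0.4, -0.3, -0.5]
opening: 0.555
grasp_force: 25.0
wrist spindle_foot 0.6 [250. 185.] [464.3  18.7  15. ]
wrist spool_mid 0.93 [256. 250.] [464.3  13.  147. ]
go [0.0, 0.02, -0.07] [-0.0, -0.001, 0.0] rows>= 1.0
```

View pics/w4.png

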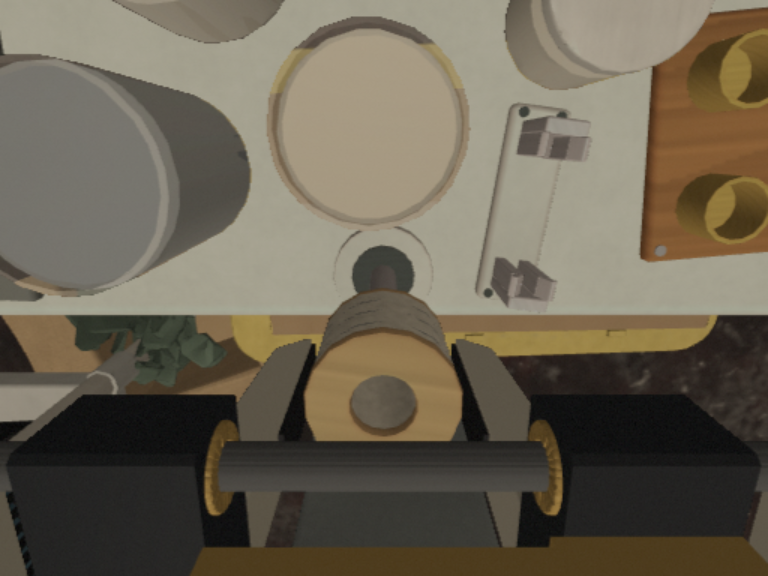

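Run:
```python
from h import *
c,R,e=cam('wrist')
print(at_z(c,R,e,(382.5/1.5,272/1.5),15),at_z(c,R,e,(383/1.5,276/1.5),12),'spool',at_z(c,R,e,(384/1.5,398/1.5),172),at_z(c,R,e,(383.5/1.5,402/1.5),172))
s=robot.observe();print(s['eef_pos'],s['orientation'])
```

```text
[469.9117545   14.62949738  15.        ] [466.46511344  14.30692605  12.        ] spool [468.41995069  13.97978272 172.        ] [466.97971524  14.13890176 172.        ]
[466.02490477  14.27483966 326.51982808] [[ 9.99998133e-01  6.93687970e-04  1.80353484e-03]
 [ 6.93782075e-04 -9.99999758e-01 -5.15532898e-05]
 [ 1.80349864e-03  5.28044537e-05 -9.99998372e-01]]
```

```bash
python3 -m crank '[{"translation":[0.1,0,3],"dr":[0,0,0],"hand":0.4},{"translation":[0.1,0,4.5],"dr":[0,0,0],"hand":0.4},{"translation":[0.1,0,5.5],"dr":[0,0,0],"hand":0.4},{"translation":[0.1,0,6.5],"dr":[0,0,0],"hand":0.4},{"translation":[0.1,0,6.5],"dr":[0,0,0],"hand":0.4}]' 15
```

```text
time_s: 9.32
eef_pos: [466.7, 13.9, 259.4]
orientation: [[1.0, -0.0, -0.001], [-0.0, -1.0, 0.0], [-0.001, -0.0, -1.0]]
ft_force: [-0.8, 0.2, -1.1]
opening: 0.554
grasp_force: 15.0
```

```bash
python3 -m crank '[{"translation":[0,0,1.5],"dr":[0,0,0],"hand":0.4},{"translation":[0,0,2.8],"dr":[0,0,0],"hand":0.4},{"translation":[0,0,3.7],"dr":[0,0,0],"hand":0.4},{"translation":[0,0,3.7],"dr":[0,0,0],"hand":0.4},{"translation":[0,0,3.7],"dr":[0,0,0],"hand":0.8},{"translation":[0,0,3.7],"dr":[0,0,0],"hand":0.8},{"translation":[0,0,3.7],"dr":[0,0,0],"hand":0.8},{"translation":[0,0,3.7],"dr":[0,0,0],"hand":0.8},{"translation":[0,0,-2.3],"dr":[0,0,0],"hand":0.8},{"translation":[0,0,-8.5],"dr":[0,0,0],"hand":0.8},{"translation":[0,0,-12],"dr":[0,0,0],"hand":0.8},{"translation":[0,0,-12],"dr":[0,0,0],"hand":0.8}]' 15
python3 - <<'E'
from h import *
c,R,e=look('wrist',[('spool_mid',40),('guide_seat',12)],'w5.png')
go([463.5,310,200],90);go([463.5,310,200],-90)
E
```

```text
time_s: 10.82
eef_pos: [466.8, 13.8, 382.7]
orientation: [[1.0, -0.0, 0.005], [-0.0, -1.0, -0.0], [0.005, 0.0, -1.0]]
ft_force: [-1.2, -0.2, -0.7]
opening: 0.803
grasp_force: 0.0
wrist spool_mid 0.88 [256. 181.] [464.1  12.9  40. ]
wrist guide_seat 0.78 [332. 140.] [504.9 -71.1  12. ]
go [-0.31, -29.61, 1.16] [-0.001, 0.001, -1.571] rows>= 5.0
go [-0.31, -29.61, 1.16] [0.001, 0.001, 1.571] rows>= 5.0
```

View pics/w5.png

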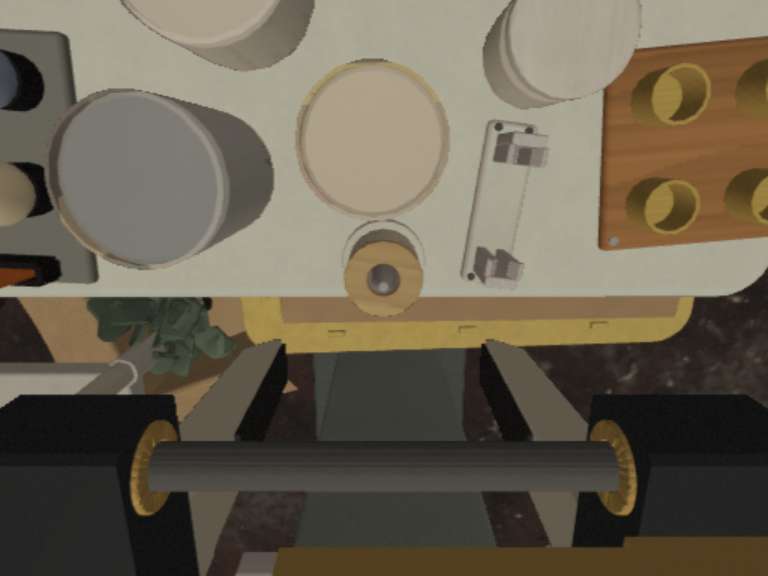

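```bash
python3 -m crank '[{"translation":[-0.3,-29.6,0],"dr":[0,0,-1.57],"hand":0.6},{"translation":[-0.3,-29.6,0],"dr":[0,0,-1.57],"hand":0.6},{"translation":[-0.3,-29.6,0],"dr":[0,0,-1.57],"hand":0.6},{"translation":[-0.3,-29.6,0],"dr":[0,0,-1.57],"hand":0.6},{"translation":[-0.3,-29.6,0],"dr":[0,0,-1.57],"hand":0.6},{"translation":[-0.3,-29.6,0],"dr":[0,0,-1.57],"hand":0.6},{"translation":[-0.3,-29.6,3],"dr":[0,0,-1.57],"hand":0.6},{"translation":[-0.3,-29.6,3],"dr":[0,0,-1.57],"hand":0.6},{"translation":[-0.3,-29.6,4],"dr":[0,0,-1.57],"hand":0.6},{"translation":[-0.3,-29.6,4],"dr":[0,0,-1.57],"hand":0.6},{"translation":[-0.3,-29.6,4],"dr":[0,0,-1.57],"hand":0.6}]' 15
python3 - <<'E'
from h import *
c,R,e=look('wrist',[('plate_grip',82),('egg_0_mid',49),('egg_1_mid',49),('egg_3_mid',49),('kit',0)],'w6.png')
r=viewer.regions_of('wrist','plate_grip')
if r:
  m=r[0]['region'].astype(np.uint8); pts=cv2.findNonZero(m); print(r[0]['conf'],cv2.minAreaRect(pts))
E
```

```text
time_s: 12.35
eef_pos: [463.7, 309.8, 339.3]
orientation: [[0.003, 1.0, -0.001], [1.0, -0.003, -0.0], [-0.0, -0.001, -1.0]]
ft_force: [0.3, 0.3, 0.5]
opening: 0.602
grasp_force: 0.0
wrist plate_grip 0.63 [253. 204.] [462.5 307.7  82. ]
wrist egg_0_mid 0.73 [314. 232.] [519.1 269.3  49. ]
wrist egg_1_mid 0.86 [327. 156.] [526.9 340.9  49. ]
wrist egg_1_mid 0.66 [313. 232.] [518.4 269.7  49. ]
wrist egg_3_mid 0.78 [392. 235.] [592.6 266.4  49. ]
wrist kit 0.67 [342. 184.] [555.9 303.    0. ]
0.68 ((254.0, 193.0), (98.0, 16.0), 90.0)
```

View pics/w6.png

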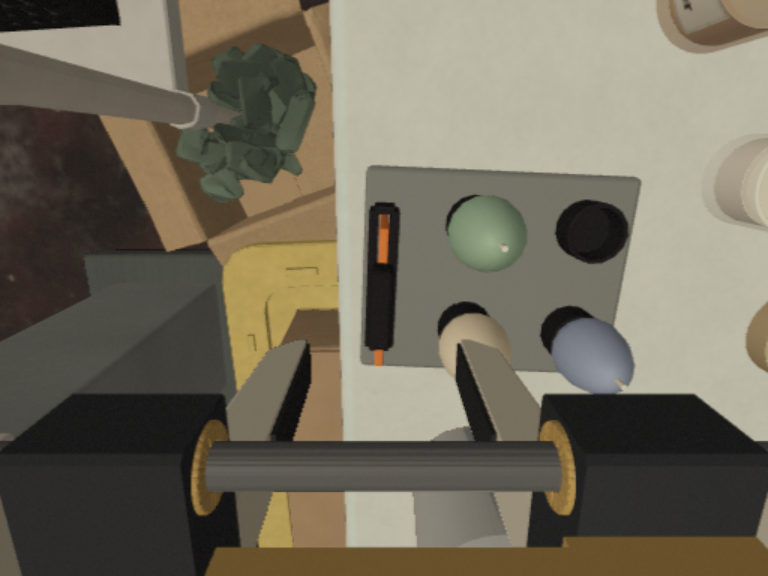

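Run:
```python
from h import *
c,R,e=cam('wrist')
P=lambda u,v,z:at_z(c,R,e,(u/1.5,v/1.5),z).round(1)
print('bar',P(380.5,265,92),P(379,349,92))
print('kit corners',P(368,167,12),P(639,178,12),P(363,364,12))
print('slot',P(385,207,34),'plate orange',P(383,216,72),P(378.5,362,72))
go([462,308,82],88)
```

```text
bar [463.3 333.   92. ] [462.4 287.5  92. ]
kit corners [455.1 377.7  12. ] [628.6 370.7  12. ] [450.2 240.6  12. ]
slot [465.8 355.   34. ] plate orange [464.6 354.7  72. ] [461.9 270.6  72. ]
go [-0.19, -0.18, 9.09] [0.0, -0.0, 0.034] rows>= 2.0
```

```bash
python3 -m crank '[{"translation":[0,-0.1,5],"dr":[0,0,0.026],"hand":0.45},{"translation":[0,-0.1,8],"dr":[0,0,0.026],"hand":0.45},{"translation":[0,-0.1,9.1],"dr":[0,0,0.026],"hand":0.45},{"translation":[0,-0.1,9.1],"dr":[0,0,0.026],"hand":0.45},{"translation":[0,-0.1,9.1],"dr":[0,0,0.026],"hand":0},{"translation":[0,-0.1,9.1],"dr":[0,0,0.026],"hand":0},{"translation":[0,-0.1,9.1],"dr":[0,0,0.026],"hand":0},{"translation":[0,-0.1,9.1],"dr":[0,0,0.026],"hand":0},{"translation":[0,-0.1,9.1],"dr":[0,0,0.026],"hand":0}]' 30
```

```text
time_s: 13.88
eef_pos: [462.8, 309.9, 249.2]
orientation: [[0.027, 1.0, 0.0], [1.0, -0.027, 0.0], [0.0, 0.0, -1.0]]
ft_force: [0.1, -1.0, 5.0]
opening: 0.126
grasp_force: 30.0
```

```bash
python3 -m crank '[{"translation":[0,0,-3],"dr":[0,0,0],"hand":0},{"translation":[0,0,-8],"dr":[0,0,0],"hand":0},{"translation":[0,0,-13],"dr":[0,0,0],"hand":0},{"translation":[0,0,-13],"dr":[0,0,0],"hand":0},{"translation":[0,0,-13],"dr":[0,0,0],"hand":0}]' 30
python3 - <<'E'
from h import *
go([505.4,-72,212],-6.5)
E
```

```text
time_s: 14.5
eef_pos: [462.7, 309.8, 377.8]
orientation: [[0.027, 1.0, -0.001], [1.0, -0.027, -0.0], [-0.0, -0.001, -1.0]]
ft_force: [0.7, 0.3, -1.6]
opening: 0.128
grasp_force: 30.0
go [-38.05, 5.3, -0.1] [-0.0, 0.001, 1.657] rows>= 7.0
```

```bash
python3 -m crank '[{"translation":[-38.05,5.3,0],"dr":[0,0,1.657],"hand":0},{"translation":[-38.05,5.3,0],"dr":[0,0,1.657],"hand":0},{"translation":[-38.05,5.3,0],"dr":[0,0,1.657],"hand":0},{"translation":[-38.05,5.3,0],"dr":[0,0,1.657],"hand":0},{"translation":[-38.05,5.3,0],"dr":[0,0,1.657],"hand":0},{"translation":[-38.05,5.3,0],"dr":[0,0,1.657],"hand":0},{"translation":[-38.05,5.3,0],"dr":[0,0,1.657],"hand":0},{"translation":[-38.05,5.3,0],"dr":[0,0,1.657],"hand":0},{"translation":[-38.05,5.3,0],"dr":[0,0,1.657],"hand":0},{"translation":[-38.05,5.3,0],"dr":[0,0,1.657],"hand":0},{"translation":[-38.05,5.3,0],"dr":[0,0,1.657],"hand":0}]' 30
python3 - <<'E'
from h import *
c,R,e=look('wrist',[('plate_grip',212),('guide_seat',12),('spindle_foot',15)],'w7.png')
E
```

```text
time_s: 15.88
eef_pos: [505.5, -71.9, 377.9]
orientation: [[0.994, -0.109, -0.001], [-0.109, -0.994, 0.0], [-0.001, -0.0, -1.0]]
ft_force: [0.8, 0.2, -1.4]
opening: 0.126
grasp_force: 30.0
wrist plate_grip 0.57 [256. 261.] [503.4 -71.6 212. ]
wrist guide_seat 0.7 [254. 174.] [502.8 -70.3  12. ]
wrist spindle_foot 0.64 [255. 175.] [503.1 -70.7  15. ]
```

View pics/w7.png

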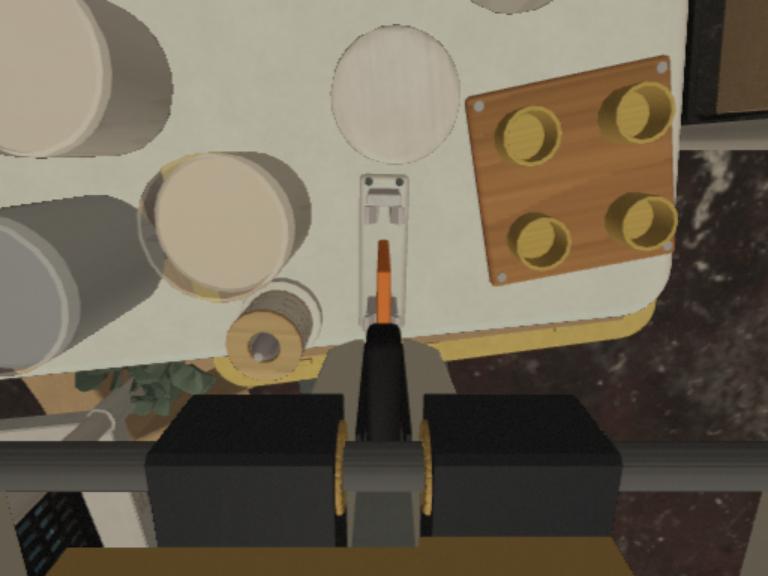

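Run:
```python
from h import *
c,R,e=cam('wrist'); s=robot.observe();Ro=np.array(s['orientation']);t=np.array(s['eef_pos'])
P=lambda u,v,z:(Ro.T@(at_z(c,R,e,(u/1.5,v/1.5),z)-t)).round(1)
for n,u,v,z in [('base top L',361,175,12),('base top R',409,176,12),('base bot L',359,330,12),('base mid R',407,325,12),('plate top front',383.5,325,202),('plate bot front L',378,240,142),('plate bot front R',389.5,240,142),('plate top edge z',383.5,325,212-10),('guide groove back far',384.5,207,50),('arms',369,222,52),('arms R',400,222,52)]: print(n,P(u,v,z))
img=cv2.resize(c['color'][100:235,195:315],(720,810),interpolation=cv2.INTER_CUBIC)[:600]
cv2.imwrite('pics/w7z.png',cv2.resize(c['color'][105:225,195:315],(600,600),interpolation=cv2.INTER_CUBIC))
```

```text
base top L [ 61.3 -16.  366.7]
base top R [ 60.6  18.5 366.7]
base bot L [-58.  -19.1 366.7]
base mid R [-53.8  18.8 366.7]
plate top front [ 18.8   0.  176.7]
plate bot front L [ 38.2  -2.5 236.7]
plate bot front R [ 38.2   2.9 236.7]
plate top edge z [ 18.8   0.  176.7]
guide groove back far [ 42.9   0.8 328.7]
arms [ 33.4  -9.3 326.7]
arms R [ 33.4  11.  326.7]
```

View pics/w7z.png

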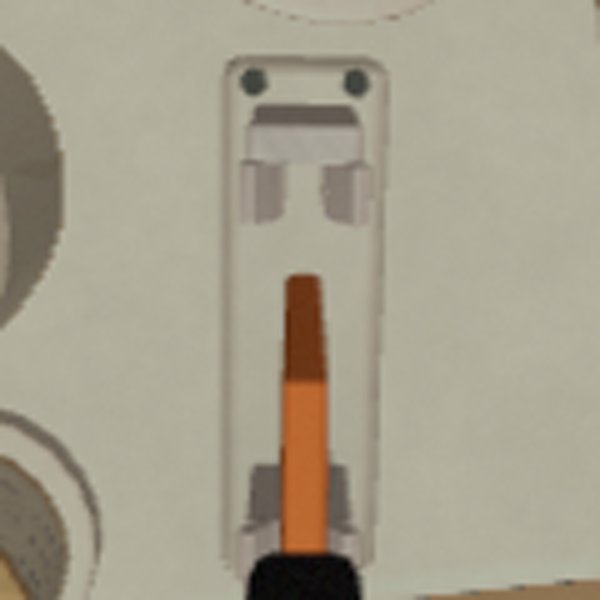

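```bash
python3 -m crank '[{"translation":[0.12,0.05,4],"dr":[0,0,0.01],"hand":0},{"translation":[0.12,0.05,7],"dr":[0,0,0.01],"hand":0},{"translation":[0.12,0.05,8],"dr":[0,0,0.01],"hand":0},{"translation":[0.12,0.05,8.6],"dr":[0,0,0.01],"hand":0},{"translation":[0.12,0.05,9.2],"dr":[0,0,0.01],"hand":0},{"translation":[0.12,0.05,9.8],"dr":[0,0,0.01],"hand":0},{"translation":[0.12,0.05,9.8],"dr":[0,0,0.01],"hand":0}]' 25
```

```text
time_s: 17.0
eef_pos: [506.6, -72.6, 280.6]
orientation: [[0.992, -0.123, -0.0], [-0.123, -0.992, 0.0], [-0.0, -0.0, -1.0]]
ft_force: [-0.1, 0.3, 0.3]
opening: 0.129
grasp_force: 25.0
```

```bash
python3 -m crank '[{"translation":[0,0,0.8],"dr":[0,0,0],"hand":0},{"translation":[0,0,1.6],"dr":[0,0,0],"hand":0},{"translation":[0,0,2.3],"dr":[0,0,0],"hand":0},{"translation":[0,0,2.9],"dr":[0,0,0],"hand":0},{"translation":[0,0,3.15],"dr":[0,0,0],"hand":0},{"translation":[0,0,3.25],"dr":[0,0,0],"hand":0},{"translation":[0,0,3.25],"dr":[0,0,0],"hand":0}]' 25
```

```text
time_s: 17.88
eef_pos: [506.7, -72.6, 249.2]
orientation: [[0.992, -0.123, 0.0], [-0.123, -0.992, -0.0], [0.0, 0.0, -1.0]]
ft_force: [-5.6, 0.9, 10.5]
opening: 0.128
grasp_force: 25.0
```

```bash
python3 -m crank '[{"translation":[0,0,0],"dr":[0,0,0],"hand":0.35},{"translation":[0,0,0],"dr":[0,0,0],"hand":0.35},{"translation":[0,0,0],"dr":[0,0,0],"hand":0.35},{"translation":[0,0,-5],"dr":[0,0,0],"hand":0.35},{"translation":[0,0,-10],"dr":[0,0,0],"hand":0.35},{"translation":[-4,0,-14],"dr":[0,0,0],"hand":0.35},{"translation":[-4,0,-14],"dr":[0,0,0],"hand":0.35}]' 25
python3 - <<'E'
from h import *
c,R,e=look('wrist',[('plate_grip',82),('guide_seat',12),('spool_mid',40)],'w8.png')
s=robot.observe();print(s['eef_pos'])
c,R,e=look('scene',[('plate_grip',82),('spool_mid',40)])
go([519,270,200],135); go([519,270,200],45)
E
```

```text
time_s: 18.75
eef_pos: [465.7, -67.5, 391.9]
orientation: [[0.992, -0.123, 0.006], [-0.123, -0.992, -0.001], [0.006, 0.0, -1.0]]
ft_force: [0.1, -0.7, -0.0]
opening: 0.351
grasp_force: 0.0
wrist plate_grip 0.61 [258. 147.] [504.  -74.9  82. ]
wrist plate_grip 0.25 [429. 108.] [ 519.1 -231.2   82. ]
wrist guide_seat 0.58 [257. 140.] [501.6 -74.1  12. ]
wrist spool_mid 0.87 [180. 188.] [463.3  16.   40. ]
[467.2288365  -67.72059517 386.95977824]
scene plate_grip 0.59 [345. 170.] [499.5 -66.   82. ]
scene spool_mid 0.77 [337. 199.] [474.3   5.4  40. ]
go [0.98, -34.15, 2.01] [-0.003, 0.001, -2.479] rows>= 6.0
go [0.98, -34.15, 2.01] [-0.001, 0.002, -0.909] rows>= 6.0
```

View pics/w8.png

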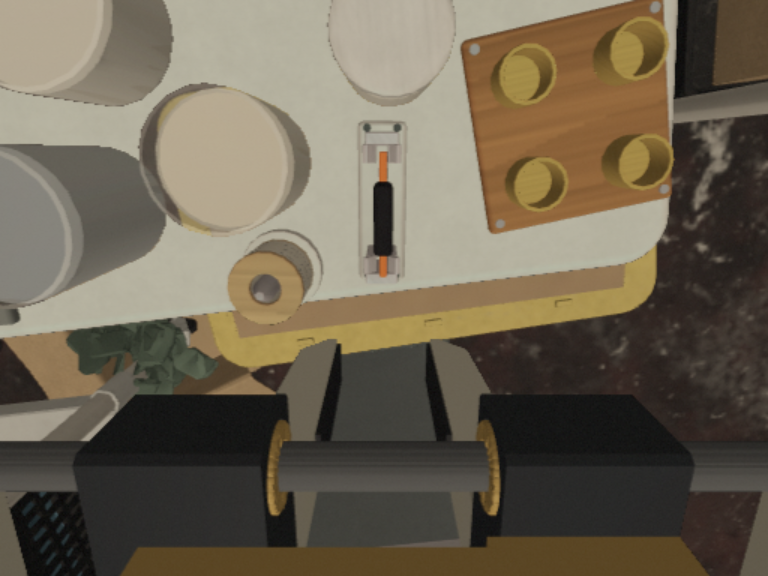

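```bash
python3 -m crank '[{"translation":[1,-34.15,0],"dr":[0,0,-0.909],"hand":0.65},{"translation":[1,-34.15,0],"dr":[0,0,-0.909],"hand":0.65},{"translation":[1,-34.15,0],"dr":[0,0,-0.909],"hand":0.65},{"translation":[1,-34.15,0],"dr":[0,0,-0.909],"hand":0.65},{"translation":[1,-34.15,0],"dr":[0,0,-0.909],"hand":0.65},{"translation":[1,-34.15,4],"dr":[0,0,-0.909],"hand":0.65},{"translation":[1,-34.15,7],"dr":[0,0,-0.909],"hand":0.65},{"translation":[1,-34.15,7],"dr":[0,0,-0.909],"hand":0.65},{"translation":[1,-34.15,7],"dr":[0,0,-0.909],"hand":0.65}]' 12
python3 - <<'E'
from h import *
c,R,e=look('wrist',[('egg_0_mid',49),('egg_1_mid',49),('egg_3_mid',49)],'w9.png')
print(proj(c,R,e,[519.2,270.9,49])*1.5,proj(c,R,e,[521.9,342.8,49])*1.5,proj(c,R,e,[591.1,268.1,49])*1.5)
go([519.2,270.9,52],45)
E
```

```text
time_s: 20.23
eef_pos: [519.2, 269.9, 319.3]
orientation: [[0.707, 0.707, 0.001], [0.707, -0.707, 0.0], [0.001, 0.0, -1.0]]
ft_force: [0.2, 0.1, 0.8]
opening: 0.649
grasp_force: 0.0
wrist egg_0_mid 0.73 [255. 197.] [519.9 270.5  49. ]
wrist egg_1_mid 0.79 [195. 134.] [523.6 340.8  49. ]
wrist egg_3_mid 0.75 [324. 140.] [592.5 264.7  49. ]
[380.82605546 295.51054285] [287.94167864 199.98640328] [480.41847611 207.42621932]
go [0.08, -0.08, 10.06] [0.001, -0.002, -0.0] rows>= 2.0
```

View pics/w9.png

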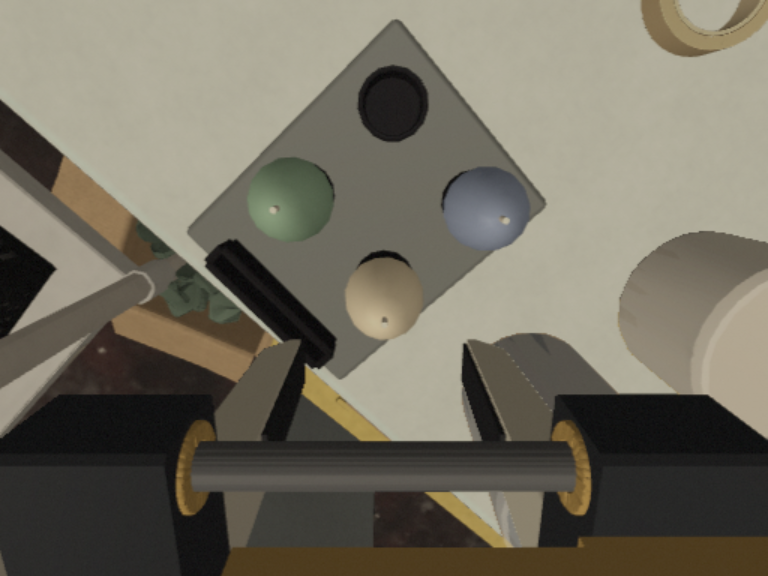

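```bash
python3 -m crank '[{"translation":[0.1,-0.05,5],"dr":[0,0,0],"hand":0.65},{"translation":[0.1,-0.05,9],"dr":[0,0,0],"hand":0.65},{"translation":[0.1,-0.05,10.1],"dr":[0,0,0],"hand":0.65},{"translation":[0.1,-0.05,10.1],"dr":[0,0,0],"hand":0.65},{"translation":[0.1,-0.05,10.1],"dr":[0,0,0],"hand":0.3},{"translation":[0.1,-0.05,10.1],"dr":[0,0,0],"hand":0.3},{"translation":[0.1,-0.05,10.1],"dr":[0,0,0],"hand":0.3},{"translation":[0.1,-0.05,10.1],"dr":[0,0,0],"hand":0.3},{"translation":[0.1,-0.05,8],"dr":[0,0,0],"hand":0.3},{"translation":[0.1,-0.05,3],"dr":[0,0,0],"hand":0.3},{"translation":[0.1,-0.05,-3],"dr":[0,0,0],"hand":0.3},{"translation":[0.1,-0.05,-7],"dr":[0,0,0],"hand":0.3},{"translation":[0.1,-0.05,-7],"dr":[0,0,0],"hand":0.3}]' 12
python3 - <<'E'
from h import *
go([516.9,-253.7,200],45)
E
```

```text
time_s: 22.05
eef_pos: [518.9, 271.1, 393.2]
orientation: [[0.707, 0.707, 0.005], [0.707, -0.707, 0.003], [0.006, 0.002, -1.0]]
ft_force: [0.1, 0.1, -0.5]
opening: 0.467
grasp_force: 12.0
go [-37.29, 36.94, 2.47] [0.002, -0.006, 0.001] rows>= 9.0
```

```bash
python3 -m crank '[{"translation":[-37.3,36.95,0],"dr":[0,0,0],"hand":0.3},{"translation":[-37.3,36.95,0],"dr":[0,0,0],"hand":0.3},{"translation":[-37.3,36.95,0],"dr":[0,0,0],"hand":0.3},{"translation":[-37.3,36.95,0],"dr":[0,0,0],"hand":0.3},{"translation":[-37.3,36.95,0],"dr":[0,0,0],"hand":0.3},{"translation":[-37.3,36.95,0],"dr":[0,0,0],"hand":0.3},{"translation":[-37.3,36.95,0],"dr":[0,0,0],"hand":0.3},{"translation":[-37.3,36.95,0],"dr":[0,0,0],"hand":0.3},{"translation":[-37.3,36.95,3],"dr":[0,0,0],"hand":0.3},{"translation":[-37.3,36.95,7],"dr":[0,0,0],"hand":0.3},{"translation":[-37.3,36.95,7],"dr":[0,0,0],"hand":0.3}]' 12
python3 - <<'E'
from h import *
c,R,e=look('wrist',[('cup_0_mouth',40),('rack',0)],'w10.png')
for p in [(582.9,-176.1),(588.7,-247.9),(511.1,-181.9),(516.9,-253.7)]: 
  uv=proj(c,R,e,[*p,40]);print(uv*1.5); cv2.circle(c['color'],tuple(int(x) for x in uv),2,(0,0,255),-1)
cv2.imwrite('pics/w10.png',cv2.resize(c['color'],(768,576)))
go([516.9,-253.7,58],45)
E
```

```text
time_s: 23.42
eef_pos: [516.2, -253.8, 315.0]
orientation: [[0.707, 0.707, -0.005], [0.707, -0.707, 0.003], [-0.002, -0.006, -1.0]]
ft_force: [0.5, 1.0, -1.1]
opening: 0.459
grasp_force: 12.0
wrist cup_0_mouth 0.9 [190. 141.] [ 510.1 -182.5   40. ]
wrist rack 0.82 [252. 131.] [ 548.6 -214.8    0. ]
[370.0885994  100.79894065]
[473.38876977 194.25472154]
[284.57363285 209.56478565]
[385.90261644 292.27911858]
go [-0.03, -0.03, 9.5] [0.001, -0.001, 0.001] rows>= 2.0
```

View pics/w10.png

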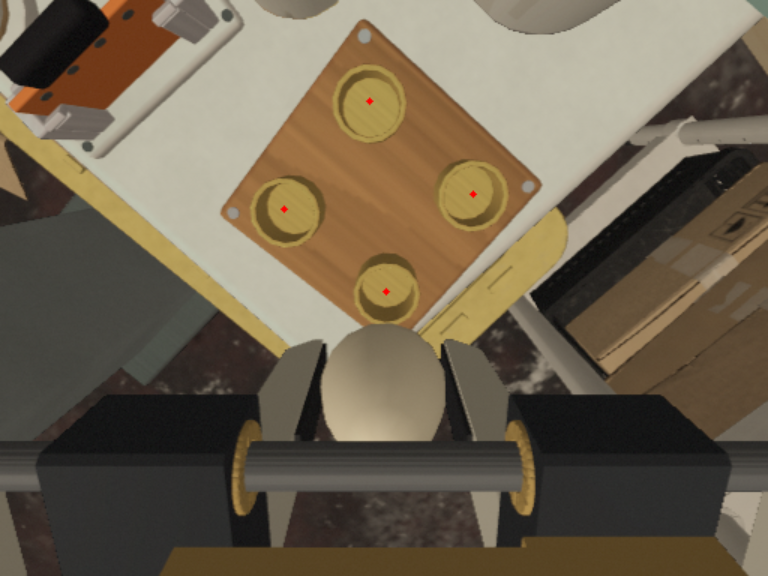

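```bash
python3 -m crank '[{"translation":[0,-0.03,4],"dr":[0,0,0],"hand":0.3},{"translation":[0,-0.03,7],"dr":[0,0,0],"hand":0.3},{"translation":[0,-0.03,8.5],"dr":[0,0,0],"hand":0.3},{"translation":[0,-0.03,9.3],"dr":[0,0,0],"hand":0.3},{"translation":[0,-0.03,9.3],"dr":[0,0,0],"hand":0.3},{"translation":[0,-0.03,9.3],"dr":[0,0,0],"hand":0.3}]' 12
```

```text
time_s: 24.32
eef_pos: [517.0, -253.8, 226.4]
orientation: [[0.707, 0.707, 0.001], [0.707, -0.707, -0.001], [0.0, 0.001, -1.0]]
ft_force: [0.1, 0.3, -1.5]
opening: 0.467
grasp_force: 12.0
```

```bash
python3 -m crank '[{"translation":[0,0,0.15],"dr":[0,0,0],"hand":0.3},{"translation":[0,0,0.25],"dr":[0,0,0],"hand":0.3},{"translation":[0,0,0.25],"dr":[0,0,0],"hand":0.3},{"translation":[0,0,0.25],"dr":[0,0,0],"hand":0.52},{"translation":[0,0,0.25],"dr":[0,0,0],"hand":0.65},{"translation":[0,0,0.25],"dr":[0,0,0],"hand":0.65},{"translation":[0,0,0.25],"dr":[0,0,0],"hand":0.65},{"translation":[0,0,-3],"dr":[0,0,0],"hand":0.65},{"translation":[0,0,-9],"dr":[0,0,0],"hand":0.65},{"translation":[0,0,-14],"dr":[0,0,0],"hand":0.65},{"translation":[0,0,-14],"dr":[0,0,0],"hand":0.65}]' 12
python3 - <<'E'
from h import *
c,R,e=look('wrist',[('egg_0_mid',55)],'w11.png')
go([522.5,341.5,198],45)
E
```

```text
time_s: 25.7
eef_pos: [516.9, -253.8, 369.7]
orientation: [[0.707, 0.707, 0.006], [0.707, -0.707, -0.003], [0.002, 0.006, -1.0]]
ft_force: [-1.1, -0.4, -1.4]
opening: 0.646
grasp_force: 0.0
wrist egg_0_mid 0.59 [253. 186.] [ 515.7 -255.2   55. ]
wrist egg_0_mid 0.42 [300. 129.] [ 585.6 -246.8   55. ]
go [42.52, -41.65, -0.01] [0.0, -0.0, 0.0] rows>= 10.0
```

View pics/w11.png

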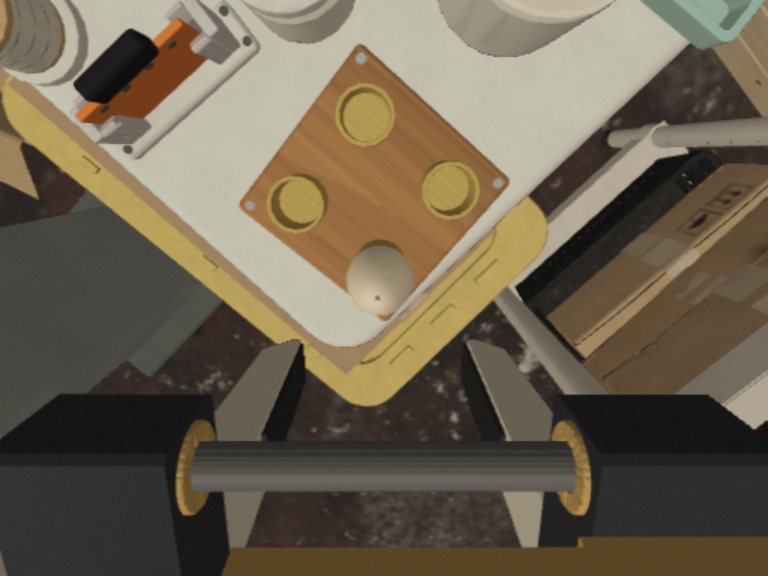

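```bash
python3 -m crank '[{"translation":[42.5,-41.65,0],"dr":[0,0,0],"hand":0.65},{"translation":[42.5,-41.65,0],"dr":[0,0,0],"hand":0.65},{"translation":[42.5,-41.65,0],"dr":[0,0,0],"hand":0.65},{"translation":[42.5,-41.65,0],"dr":[0,0,0],"hand":0.65},{"translation":[42.5,-41.65,0],"dr":[0,0,0],"hand":0.65},{"translation":[42.5,-41.65,0],"dr":[0,0,0],"hand":0.65},{"translation":[42.5,-41.65,0],"dr":[0,0,0],"hand":0.65},{"translation":[42.5,-41.65,0],"dr":[0,0,0],"hand":0.65},{"translation":[42.5,-41.65,0],"dr":[0,0,0],"hand":0.65},{"translation":[42.5,-41.65,2],"dr":[0,0,0],"hand":0.65},{"translation":[42.5,-41.65,5],"dr":[0,0,0],"hand":0.65},{"translation":[42.5,-41.65,5],"dr":[0,0,0],"hand":0.65}]' 12
python3 - <<'E'
from h import *
c,R,e=look('wrist',[('egg_1_mid',49),('egg_3_mid',49)])
go([522.5,341.7,51],45)
E
```

```text
time_s: 27.3
eef_pos: [521.9, 341.3, 311.2]
orientation: [[0.706, 0.708, -0.005], [0.708, -0.706, -0.003], [-0.006, -0.002, -1.0]]
ft_force: [0.5, -1.0, 0.4]
opening: 0.648
grasp_force: 0.0
wrist egg_1_mid 0.88 [259. 200.] [522.9 338.4  49. ]
wrist egg_3_mid 0.93 [383. 204.] [592.5 265.2  49. ]
go [0.04, -0.06, 9.79] [0.0, -0.0, -0.0] rows>= 2.0
```

```bash
python3 -m crank '[{"translation":[-0.03,0,5],"dr":[0,0,0],"hand":0.65},{"translation":[-0.03,0,9],"dr":[0,0,0],"hand":0.65},{"translation":[-0.03,0,9.8],"dr":[0,0,0],"hand":0.65},{"translation":[-0.03,0,9.8],"dr":[0,0,0],"hand":0.65},{"translation":[-0.03,0,9.8],"dr":[0,0,0],"hand":0.3},{"translation":[-0.03,0,9.8],"dr":[0,0,0],"hand":0.3},{"translation":[-0.03,0,9.8],"dr":[0,0,0],"hand":0.3},{"translation":[-0.03,0,9.8],"dr":[0,0,0],"hand":0.3},{"translation":[-0.03,0,8],"dr":[0,0,0],"hand":0.3},{"translation":[-0.03,0,3],"dr":[0,0,0],"hand":0.3},{"translation":[-0.03,0,-3],"dr":[0,0,0],"hand":0.3},{"translation":[-0.03,0,-7],"dr":[0,0,0],"hand":0.3},{"translation":[-0.03,0,-7],"dr":[0,0,0],"hand":0.3}]' 12
python3 - <<'E'
from h import *
go([511.1,-182,200],45)
E
```

```text
time_s: 29.08
eef_pos: [522.1, 341.1, 390.0]
orientation: [[0.707, 0.707, 0.005], [0.707, -0.707, 0.003], [0.006, 0.001, -1.0]]
ft_force: [-0.0, -0.1, -1.3]
opening: 0.465
grasp_force: 12.0
go [-37.79, 36.19, 2.14] [0.001, -0.006, 0.0] rows>= 9.0
```

```bash
python3 -m crank '[{"translation":[-37.8,36.2,0],"dr":[0,0,0],"hand":0.3},{"translation":[-37.8,36.2,0],"dr":[0,0,0],"hand":0.3},{"translation":[-37.8,36.2,0],"dr":[0,0,0],"hand":0.3},{"translation":[-37.8,36.2,0],"dr":[0,0,0],"hand":0.3},{"translation":[-37.8,36.2,0],"dr":[0,0,0],"hand":0.3},{"translation":[-37.8,36.2,0],"dr":[0,0,0],"hand":0.3},{"translation":[-37.8,36.2,0],"dr":[0,0,0],"hand":0.3},{"translation":[-37.8,36.2,0],"dr":[0,0,0],"hand":0.3},{"translation":[-37.8,36.2,3],"dr":[0,0,0],"hand":0.3},{"translation":[-37.8,36.2,7],"dr":[0,0,0],"hand":0.3},{"translation":[-37.8,36.2,7],"dr":[0,0,0],"hand":0.3}]' 12
python3 - <<'E'
from h import *
go([511.1,-182,57.3],45)
E
```

```text
time_s: 30.45
eef_pos: [510.4, -182.2, 312.0]
orientation: [[0.707, 0.707, -0.006], [0.707, -0.707, 0.002], [-0.002, -0.006, -1.0]]
ft_force: [0.7, -0.3, -0.8]
opening: 0.461
grasp_force: 12.0
go [0.08, 0.09, 8.77] [-0.006, 0.002, -0.0] rows>= 2.0
```

```bash
python3 -m crank '[{"translation":[0,0,4],"dr":[0,0,0],"hand":0.3},{"translation":[0,0,6],"dr":[0,0,0],"hand":0.3},{"translation":[0,0,6],"dr":[0,0,0],"hand":0.3},{"translation":[0,0,6],"dr":[0,0,0],"hand":0.3}]' 12
python3 - <<'E'
from h import *
go([511.1,-182,57.3],45)
E
```

```text
time_s: 30.95
eef_pos: [511.6, -182.2, 256.9]
orientation: [[0.707, 0.708, 0.001], [0.708, -0.707, -0.001], [0.001, 0.001, -1.0]]
ft_force: [-0.7, -0.2, -0.4]
opening: 0.462
grasp_force: 12.0
go [-0.02, -0.05, 3.26] [0.001, -0.001, 0.001] rows>= 1.0
```

```bash
python3 -m crank '[{"translation":[-0.02,-0.05,1.5],"dr":[0,0,0],"hand":0.3},{"translation":[-0.02,-0.05,2.7],"dr":[0,0,0],"hand":0.3},{"translation":[-0.02,-0.05,3.25],"dr":[0,0,0],"hand":0.3},{"translation":[-0.02,-0.05,3.25],"dr":[0,0,0],"hand":0.3},{"translation":[-0.02,-0.05,3.25],"dr":[0,0,0],"hand":0.52},{"translation":[-0.02,-0.05,3.25],"dr":[0,0,0],"hand":0.65},{"translation":[-0.02,-0.05,3.25],"dr":[0,0,0],"hand":0.65},{"translation":[-0.02,-0.05,3.25],"dr":[0,0,0],"hand":0.65},{"translation":[-0.02,-0.05,0],"dr":[0,0,0],"hand":0.65},{"translation":[-0.02,-0.05,-6],"dr":[0,0,0],"hand":0.65},{"translation":[-0.02,-0.05,-11],"dr":[0,0,0],"hand":0.65},{"translation":[-0.02,-0.05,-11],"dr":[0,0,0],"hand":0.65},{"translation":[-0.02,-0.05,-11],"dr":[0,0,0],"hand":0.65}]' 12
python3 - <<'E'
from h import *
c,R,e=look('wrist',[('egg_0_mid',55),('egg_1_mid',55)])
go([591.8,266.5,198],45)
E
```

```text
time_s: 32.58
eef_pos: [510.5, -181.9, 364.5]
orientation: [[0.707, 0.707, -0.001], [0.707, -0.707, 0.0], [-0.0, -0.001, -1.0]]
ft_force: [-1.1, 0.0, -1.6]
opening: 0.652
grasp_force: 0.0
wrist egg_0_mid 0.68 [310. 232.] [ 515.6 -254.9   55. ]
wrist egg_1_mid 0.74 [256. 190.] [ 508.  -186.4   55. ]
go [37.46, -25.95, -0.11] [-0.002, 0.001, 0.0] rows>= 8.0
```

```bash
cat >> h.py <<'E'
def eggcheck(n,q,p):
    """compare seen region with the silhouette of an upright egg with mid at p"""
    c,R,e=cam(n); pts=[]
    for h in np.linspace(-22,38,25):
        r=22*np.sqrt(max(0,1-(h/22)**2)) if h<0 else 22*np.sqrt(max(0,1-(h/38)**2))
        for a in np.linspace(0,6.28,24): pts.append(proj(c,R,e,np.array(p)+[r*np.cos(a),r*np.sin(a),h]))
    m=np.zeros((384,512),np.uint8); cv2.fillConvexPoly(m,cv2.convexHull(np.array(pts,np.float32)).astype(np.int32),1)
    mm=lambda x:np.array(cv2.moments(x.astype(np.uint8),True)['m10 m01 m00'.split()[0]])
    for d in viewer.regions_of(n,q)[:3]:
        r=d['region'];ys,xs=np.nonzero(r);Y,X=np.nonzero(m)
        print(n,q,round(d['conf'],2),'IoU',round((r&(m>0)).sum()/(r|(m>0)).sum(),2),'seen',xs.mean().round(1),ys.mean().round(1),len(xs),'exp',X.mean().round(1),Y.mean().round(1),len(X))
E
python3 - <<'E'
from h import *
for n in ['wrist','scene','top']:
    eggcheck(n,'egg_0_mid',[516.9,-253.7,55]); eggcheck(n,'egg_1_mid',[511.1,-182,55])
E
```

```text
wrist egg_0_mid 0.92 IoU 0.52 seen 306.7 228.1 945 exp 311.7 232.1 1819
wrist egg_0_mid 0.61 IoU 0.0 seen 68.1 65.1 4033 exp 311.7 232.1 1819
wrist egg_1_mid 0.91 IoU 0.88 seen 255.6 188.0 1808 exp 255.2 185.6 1849
scene egg_0_mid 0.68 IoU 0.66 seen 372.3 146.4 169 exp 371.4 145.3 244
scene egg_1_mid 0.78 IoU 0.74 seen 362.3 157.3 203 exp 361.2 156.3 265
top egg_1_mid 0.5 IoU 0.18 seen 347.4 214.0 34 exp 348.7 215.8 184
```

```bash
python3 -m crank '[{"translation":[37.45,-25.95,0],"dr":[0,0,0],"hand":0.65},{"translation":[37.45,-25.95,0],"dr":[0,0,0],"hand":0.65},{"translation":[37.45,-25.95,0],"dr":[0,0,0],"hand":0.65},{"translation":[37.45,-25.95,0],"dr":[0,0,0],"hand":0.65},{"translation":[37.45,-25.95,0],"dr":[0,0,0],"hand":0.65},{"translation":[37.45,-25.95,0],"dr":[0,0,0],"hand":0.65},{"translation":[37.45,-25.95,0],"dr":[0,0,0],"hand":0.65},{"translation":[37.45,-25.95,0],"dr":[0,0,0],"hand":0.65},{"translation":[37.45,-25.95,5],"dr":[0,0,0],"hand":0.65},{"translation":[37.45,-25.95,5],"dr":[0,0,0],"hand":0.65},{"translation":[37.45,-25.95,5],"dr":[0,0,0],"hand":0.65}]' 12
python3 - <<'E'
from h import *
c,R,e=look('wrist',[('egg_3_mid',49)])
go([591.8,266.5,51],45)
E
```

```text
time_s: 34.7
eef_pos: [592.1, 265.8, 317.0]
orientation: [[0.707, 0.707, 0.001], [0.707, -0.707, 0.0], [0.001, 0.001, -1.0]]
ft_force: [0.3, 0.2, 0.8]
opening: 0.65
grasp_force: 0.0
wrist egg_3_mid 0.91 [254. 198.] [592.5 266.8  49. ]
go [-0.01, -0.07, 9.96] [0.001, -0.002, -0.0] rows>= 2.0
```

```bash
python3 -m crank '[{"translation":[0,-0.03,5],"dr":[0,0,0],"hand":0.65},{"translation":[0,-0.03,9],"dr":[0,0,0],"hand":0.65},{"translation":[0,-0.03,9.95],"dr":[0,0,0],"hand":0.65},{"translation":[0,-0.03,9.95],"dr":[0,0,0],"hand":0.65},{"translation":[0,-0.03,9.95],"dr":[0,0,0],"hand":0.3},{"translation":[0,-0.03,9.95],"dr":[0,0,0],"hand":0.3},{"translation":[0,-0.03,9.95],"dr":[0,0,0],"hand":0.3},{"translation":[0,-0.03,9.95],"dr":[0,0,0],"hand":0.3},{"translation":[0,-0.03,8],"dr":[0,0,0],"hand":0.3},{"translation":[0,-0.03,3],"dr":[0,0,0],"hand":0.3},{"translation":[0,-0.03,-3],"dr":[0,0,0],"hand":0.3},{"translation":[0,-0.03,-7],"dr":[0,0,0],"hand":0.3},{"translation":[0,-0.03,-7],"dr":[0,0,0],"hand":0.3},{"translation":[0,-0.03,-7],"dr":[0,0,0],"hand":0.3}]' 12
python3 - <<'E'
from h import *
go([582.9,-176.2,150],45)
E
```

```text
time_s: 36.55
eef_pos: [591.4, 266.5, 384.8]
orientation: [[0.707, 0.707, -0.001], [0.707, -0.707, -0.0], [-0.001, -0.0, -1.0]]
ft_force: [-1.4, 0.5, -1.6]
opening: 0.466
grasp_force: 12.0
go [-31.91, 30.69, 6.79] [-0.0, 0.001, 0.0] rows>= 8.0
```

```bash
python3 -m crank '[{"translation":[-31.9,30.7,0],"dr":[0,0,0],"hand":0.3},{"translation":[-31.9,30.7,0],"dr":[0,0,0],"hand":0.3},{"translation":[-31.9,30.7,0],"dr":[0,0,0],"hand":0.3},{"translation":[-31.9,30.7,0],"dr":[0,0,0],"hand":0.3},{"translation":[-31.9,30.7,0],"dr":[0,0,0],"hand":0.3},{"translation":[-31.9,30.7,0],"dr":[0,0,0],"hand":0.3},{"translation":[-31.9,30.7,0],"dr":[0,0,0],"hand":0.3},{"translation":[-31.9,30.7,0],"dr":[0,0,0],"hand":0.3},{"translation":[-31.9,30.7,6],"dr":[0,0,0],"hand":0.3},{"translation":[-31.9,30.7,10],"dr":[0,0,0],"hand":0.3},{"translation":[-31.9,30.7,10],"dr":[0,0,0],"hand":0.3},{"translation":[-31.9,30.7,10],"dr":[0,0,0],"hand":0.3}]' 12
python3 - <<'E'
from h import *
c,R,e=look('wrist',[('cup_0_mouth',40),('glass_3',0)])
go([582.9,-176.2,57.3],45)
E
```

```text
time_s: 38.05
eef_pos: [583.6, -175.7, 286.8]
orientation: [[0.706, 0.708, 0.001], [0.708, -0.706, -0.0], [0.001, 0.001, -1.0]]
ft_force: [0.3, 0.7, -0.2]
opening: 0.47
grasp_force: 12.0
go [-0.07, -0.05, 6.3] [0.002, -0.001, 0.001] rows>= 2.0
```

```bash
python3 -m crank '[{"translation":[-0.07,-0.05,3],"dr":[0,0,0],"hand":0.3},{"translation":[-0.07,-0.05,5],"dr":[0,0,0],"hand":0.3},{"translation":[-0.07,-0.05,6],"dr":[0,0,0],"hand":0.3},{"translation":[-0.07,-0.05,6.3],"dr":[0,0,0],"hand":0.3},{"translation":[-0.07,-0.05,6.3],"dr":[0,0,0],"hand":0.3},{"translation":[-0.07,-0.05,6.3],"dr":[0,0,0],"hand":0.52},{"translation":[-0.07,-0.05,6.3],"dr":[0,0,0],"hand":0.65},{"translation":[-0.07,-0.05,6.3],"dr":[0,0,0],"hand":0.65},{"translation":[-0.07,-0.05,6.3],"dr":[0,0,0],"hand":0.65},{"translation":[-0.07,-0.05,3],"dr":[0,0,0],"hand":0.65},{"translation":[-0.07,-0.05,-3],"dr":[0,0,0],"hand":0.65},{"translation":[-0.07,-0.05,-9],"dr":[0,0,0],"hand":0.65},{"translation":[-10,-0.05,-12],"dr":[0,0,0],"hand":0.65},{"translation":[-10,-0.05,-12],"dr":[0,0,0],"hand":0.65},{"translation":[-10,-0.05,-12],"dr":[0,0,0],"hand":0.65}]' 12
python3 - <<'E'
from h import *
for n in ['wrist','scene']:
    for q,p in [('egg_0_mid',[516.9,-253.7,55]),('egg_1_mid',[511.1,-182,55]),('egg_3_mid',[582.9,-176.2,55])]: eggcheck(n,q,p)
for n in ['scene','wrist','top']:
    look(n,[('spool_mid',40),('plate_grip',82),('spindle_foot',15),('egg_2_mid',49)],th=.3)
E
```

```text
time_s: 40.08
eef_pos: [510.9, -247.8, 406.7]
orientation: [[0.709, 0.706, 0.002], [0.706, -0.709, -0.001], [0.0, 0.002, -1.0]]
ft_force: [0.4, 0.4, -0.6]
opening: 0.65
grasp_force: 0.0
wrist egg_0_mid 0.73 IoU 0.9 seen 262.4 176.9 1321 exp 261.5 175.4 1403
wrist egg_1_mid 0.74 IoU 0.87 seen 209.6 135.7 1458 exp 209.3 133.5 1539
wrist egg_1_mid 0.71 IoU 0.01 seen 265.8 120.6 9997 exp 209.3 133.5 1539
wrist egg_3_mid 0.58 IoU 0.9 seen 255.2 79.2 1629 exp 255.1 77.5 1711
scene egg_0_mid 0.47 IoU 0.68 seen 372.3 146.7 188 exp 371.4 145.3 244
scene egg_1_mid 0.78 IoU 0.84 seen 361.4 157.2 234 exp 361.2 156.3 265
scene egg_1_mid 0.68 IoU 0.02 seen 356.3 163.9 814 exp 361.2 156.3 265
scene egg_3_mid 0.56 IoU 0.72 seen 339.6 149.9 183 exp 338.9 148.7 247
scene spool_mid 0.71 [337. 202.] [466.9  16.1  40. ]
scene plate_grip 0.68 [147. 285.] [594.2 512.3  82. ]
scene plate_grip 0.62 [344. 172.] [497.8 -59.7  82. ]
scene plate_grip 0.42 [337. 209.] [430.   80.9  82. ]
scene spindle_foot 0.5 [338. 210.] [463.8  12.5  15. ]
scene egg_2_mid 0.62 [363. 164.] [ 497.3 -167.3   49. ]
wrist spool_mid 0.76 [39. 26.] [465.9  11.3  40. ]
wrist plate_grip 0.96 [110.  54.] [503.9 -71.4  82. ]
wrist egg_2_mid 0.31 [212. 138.] [ 507.9 -186.    49. ]
top spool_mid 0.62 [288. 231.] [472.   14.7  40. ]
top spool_mid 0.42 [309. 217.] [512.2 -57.3  40. ]
top plate_grip 0.49 [348. 216.] [ 512.7 -172.8   82. ]
top plate_grip 0.46 [320. 221.] [498.4 -83.7  82. ]
top spindle_foot 0.58 [287. 233.] [463.8  13.1  15. ]
```

```bash
python3 -c "
from rig import job_done
print(job_done())"
```

```text
the job is handed in; nothing more can be done
None
```

I handed the job in at about 40 s. The spool is on its spindle, the guide plate was pressed down to its seat, and the three eggs present (ivory, green, blue) stand upright in their own cups. The final checks used camera measurements only, because all 14 picture views were spent, and no verdict came back.

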